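# Work the jammed knob off the roll stand

## Task

The retaining knob is jammed on the taller of the two roll stands and has to come off before a new roll can go on. Grip its wing, twist it about 30 degrees anticlockwise (seen from above) and then about 30 degrees clockwise past where it began while it is still down on the post, keep twisting it to and fro while pulling it straight up until it is off, and put it in the beige cup. Leave the shorter stand's knob on, and keep the cup upright where it stands.

Things in the scene. Friction and masses are not known exactly. Their poses are not given: they have to be found in the camera images.
- stuck_knob_wing (a point): Jammed black knob on the TALLER stand: round collar, 33 mm diameter, 24 mm high, with a flat upright wing on top, 36 mm long, 12 mm thick, its flanks 25 to 50 mm above the knob's underside. 35 g. This point: the wing's centre, on the knob's axis, 37 mm above its underside, 13 mm below its top. z up, x along the wing, y across its thickness (grip across y).
- stuck_knob_end (a point): The +x end of the jammed knob's wing, 18 mm from the knob's axis, at the wing's mid height; same axes as the wing. It shows how far the knob is turned: at the start it points along the stand's x axis.
- tall_stand_seat (a point): Shoulder centre atop the taller stand's post, 85 mm above the table, where the knob sits. Grey metal base disc 90 mm wide, screwed down. z up; x: the wing's first direction. Above it a sprung neck, 15 mm high, grips the knob's bore: about 15 to 35 N to straight pull, much less while turning; turning takes under 0.3 N m, no stops. Springs let go after 10 mm of lift; clear at 16 mm.
- other_knob_wing (a point): Wing centre of the identical knob on the SHORTER stand (shoulder 45 mm above the table, knob top at 95 mm); to be left alone. A shelf with a microwave overhangs the back of the table, from x = 0.7 m on and 0.27 m up: keep the arm's wrist clear of it, most of all when swinging in.
- cup_center (a point): The beige tapered cup, loose, empty and open: 93 mm across the rim, 64 mm high, about 55 mm wide inside at the floor, walls about 4 mm. The largest of the cups (two white ones are 76 mm wide). This point lies on its axis 32 mm above its underside. z up.
Things that resemble listed ones, but are neither listed nor needed, are in the scene too. What is shaped like the part that bears stuck_knob_wing but turquoise is not meant.

How it is judged (in metres and radians):
On the way, in this order (a step that is already met when the one before it is completed fails the run):
1. the knob, still on the post, is turned at least 12 degrees anticlockwise (seen from above) from its first direction (y of stuck_knob_end in the frame of tall_stand_seat above 0.0038 m and z of stuck_knob_wing in the frame of tall_stand_seat below 0.045 m), for 0.05 s.
2. the knob, still on the post, is turned at least 12 degrees clockwise past its first direction (y of stuck_knob_end in the frame of tall_stand_seat below -0.0038 m and z of stuck_knob_wing in the frame of tall_stand_seat below 0.045 m), for 0.05 s.
3. the knob is off the post (z of stuck_knob_wing in the frame of tall_stand_seat above 0.055 m), for 0.05 s.
At the end, for the whole second after the job is handed in: The knob rests in the beige cup (wing's centre within 40 mm of the cup's axis and less than 65 mm above the cup's underside), the cup is upright within 60 mm of where it was, and the shorter stand's knob is still on (moved under 8 mm) (horizontal distance between stuck_knob_wing and cup_center below 0.04 m and z of stuck_knob_wing in the frame of cup_center below 0.033 m and linear speed of stuck_knob below 0.03 m/s and distance of cup_center from where it was at the start of the episode below 0.06 m and angle between cup_center's own z axis and vertical below 0.15 rad and distance of other_knob_wing from where it was at the start of the episode below 0.008 m); the robot touches nothing.
It fails at once if the shorter stand's knob is pulled up or off (moved 8 mm) (distance of other_knob_wing from where it was at the start of the episode above 0.008 m).
It also fails if it takes over 48 s, if anything falls off the work surface, if the arm or the gripper's body presses on something with over 40 N, if the wrist force passes 120 N, or if a joint passes its speed limit or range.

## Robot

A 6-joint arm with a two-finger parallel gripper is mounted at the origin on a cart in front of the work surface, level with it; the furniture and walls round the work are solid. World frame = base frame: x ahead of the robot, y to its left, z up, the work surface at z = 0. Lengths are in mm, angles in rad, forces in N, time in s.
With the tool pointing down it reaches from about 275 to 750 mm from the base axis. Payload 10.2 kg.
Tool frame: the origin (TCP) lies at the very end of the fingers, on their centre line; the grasp point (between the pads) lies 19 mm behind it; x points along the fingers, y is the direction in which the jaws open and shut, and the axes are right-handed (so a half turn about x gives the same grasp; the last joint's range is limited). The gripper opens to 85 mm and grips with 20 to 120 N. Pads are 22 mm wide; open, the fingers measure 114 mm over their backs; the gripper's body (76 mm by 85 mm) begins 54 mm behind the grasp point. The pads swing forward as they close: fully open they stand 13 mm farther back than shut.
Start: joints at [-1.568, 0.313, 1.498, -0, 1.331, -0.223], TCP at [117.526, -511.682, 231.294] pointing down, gripper open.
Joint ranges: [-2.94, 2.94], [-0.97, 2.17], [0.19, 2.56], [-1.23, 4.37], [0.02, 3.11], [-2.88, 2.88]. Speed limits (rad/s): [2.39, 2.39, 3.01, 3.14, 3.14, 3.14].

## Interface

Orientations are given as a unit quaternion [w, x, y, z].
In Python, from rig import ctrl, viewer, order gives the robot as it stands. The module is installed in compiled form; this text tells all that it offers.
- The arm moves only by the tool carry_out, never from a script. Its argument "deltas" is a list of rows, each a list of 7 numbers: the gripper command: -1 is fully open, 1 is shut, values between are in proportion, then the shift along the tool's x, y, z in mm, then the turn, a rotation vector about the tool's x, y, z in degrees. A call has exactly 5 rows; each row is the pose to reach, as a shift and turn from the pose commanded when the call began, along the tool's axes at that moment; what a row does not reach only later rows make up. A row lasts 1/8 s, in which the tool goes at most 62.5 mm and 10.7 degrees, less where a joint would pass 70% of its speed; a pose out of reach is approached as far as the arm can. A call with a gripper value outside its range is refused whole. The fingers move at their own pace and stop on an object; "newtons" is the grip in N (left out, the last holds). Time passes only in rows, so rows that repeat a pose let the fingers close, or fill a call up. It gives the time, the measured TCP pose, the force and the opening at its end, in the units of the state.
- ctrl.sense(): the state, without advancing time (a new reading comes with each control period).
- viewer.capture(name): name is "side" or "top" or "wrist"; returns the picture (420x560x3 uint8, red, green, blue); there is no depth.
- viewer.calibration(name): a dict with "fx", "fy", "cx", "cy" (pixels), "k1" (the pictures are not rectified: a ray, as slopes to the right and down, at radius r is drawn at 1 + k1 r^2 times it, then the intrinsics apply), "xyz" and "attitude" of the camera in the world; the wrist camera has in their place "T_tool_cam" (4x4, takes a point from camera to tool coordinates, whose origin is the TCP and whose axes are the tool frame's). Camera axes: x right, y down, z forward; pixel columns grow to the right and rows downward; lengths in mm; the calibration is good to about 2 mm. A picture is of the moment at which its call begins: read the wrist's pose just before it. calibration takes no time and is no camera call.
- order.finish_job(): hands the job in, once; it reports no verdict.
The state is a dict: "time_s": time; "joints": joint angles; "dq": joint speeds; "tau": joint torques, N m; "eef_pos": TCP position; "ee_rot": TCP orientation; "force": force on the tool from outside, world axes, zero at the start; "wrist_torque": the same for the moment, N m; "grip_width": opening from 0.0 (shut) to 1.0 (fully open).
Only numpy, scipy, OpenCV 4.12 (cv2) and the standard library are available. Lean on these libraries where they do the work, as an engineer would, in place of code of your own. Each camera call takes 0.05 s, during which the arm holds its last target. There are 200 camera calls.

## Working session

There is one attempt and no reset: what is moved stays moved. The work goes in short steps, Python scripts to look and compute and a tool call to move; the robot and the scene stay as the last step left them, time stands still between calls to the robot, and variables do not carry over. Pictures are saved under pics/ and viewed, about 8 in all and at most 12, crops included, and the job is handed in when it is done.

Besides the shell and the picture viewer there is one more tool, called after "Request:" as a command line: name --pt "numbers of a row" for each row, then --argument value for the rest. carry_out: Moves the arm, as the interface text tells. Its arguments: {"type":"object","properties":{"deltas":{"type":"array"},"newtons":{"type":"number"}},"required":["deltas"]}

```bash
mkdir -p pics; python3 - <<'E'
from rig import ctrl, viewer
import cv2, numpy as np
s=ctrl.sense();print(s)
for n in ["side","top","wrist"]:
    im=viewer.capture(n);cv2.imwrite(f"pics/{n}0.png",im[:,:,::-1]);print(n,viewer.calibration(n))
a=cv2.imread("pics/side0.png");b=cv2.imread("pics/top0.png")
E
```

```text
{'time_s': 0.0, 'joints': array([-1.56842596e+00,  3.13461086e-01,  1.49845594e+00, -1.60183388e-05,
        1.33101584e+00, -2.23404286e-01]), 'dq': array([-1.63361067e-03,  7.40447094e-04, -4.48394618e-04, -9.14347639e-05,
        1.53828090e-03, -4.90294135e-04]), 'tau': array([-1.35489448e-03, -4.12274265e+01, -2.59733713e+01, -2.53432845e-04,
        4.24689380e-03, -6.46976957e-06]), 'eef_pos': array([ 117.50857435, -511.40469592,  230.72231253]), 'ee_rot': array([ 0.07918373,  0.70265252,  0.08012684, -0.70255894]), 'force': array([-0.7578446 , -0.25552574, -0.39767405]), 'wrist_torque': array([0.02920924, 0.05819062, 0.02180837]), 'grip_width': 0.9980819509521067}
side {'fx': 513.7225517538285, 'fy': 513.7225517538285, 'cx': 272.9799447851924, 'cy': 212.59202613237227, 'k1': -0.13285737119853736, 'xyz': array([ 375.84110602, 1015.37913255,  527.75792443]), 'attitude': array([ 0.03511743, -0.04413145,  0.83282182, -0.55066051])}
top {'fx': 407.9729099433606, 'fy': 407.9729099433606, 'cx': 280.5517624169755, 'cy': 208.275347009746, 'k1': -0.07715185374411204, 'xyz': array([ 377.01840246,   -1.59366965, 1127.47599942]), 'attitude': array([ 0.04753171, -0.70325631,  0.70833517, -0.03784959])}
wrist {'fx': 356.1657646121962, 'fy': 356.1657646121962, 'cx': 278.00357111211804, 'cy': 211.3379351745929, 'k1': -0.05488989502949938, 'T_tool_cam': array([[ 1.09897939e-03, -2.64668285e-01,  9.64338888e-01,
        -1.43210195e+02],
       [ 9.99999262e-01,  7.91073768e-04, -9.22503953e-04,
         3.03145750e-01],
       [-5.18705658e-04,  9.64339190e-01,  2.64668959e-01,
        -6.71608242e+01],
       [ 0.00000000e+00,  0.00000000e+00,  0.00000000e+00,
         1.00000000e+00]])}
```

View pics/top0.png

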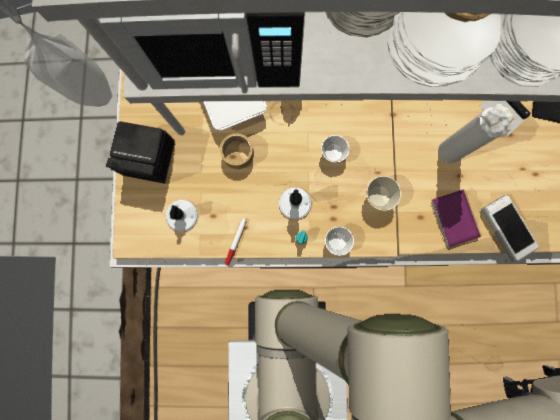

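View pics/side0.png

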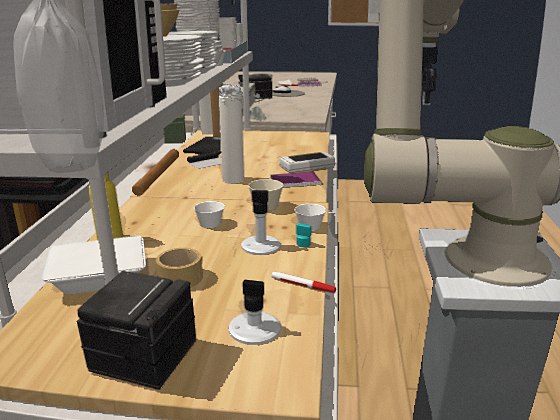

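Top view: two stands, black knobs at about (295,198) and (177,212); a turquoise lookalike at (301,238); cups at (383,193), (335,150) and (339,241); a brown bowl at (237,152). Side view: the knob at (260,203) stands on a longer post than the one at (254,292), so the far stand, top (295,203), is the taller. The large beige cup is at side (266,195), top (383,193). Next I measure both and confirm in one enlarged crop.

```bash
cat > h.py <<'E'
import numpy as np, cv2
from scipy.spatial.transform import Rotation as R
from rig import ctrl, viewer
def q2R(q): return R.from_quat([q[1],q[2],q[3],q[0]]).as_matrix()
def cam(n, s=None):
    c=viewer.calibration(n)
    if n=="wrist":
        Rt=q2R(s["ee_rot"]);T=c["T_tool_cam"];return c,Rt@T[:3,:3],s["eef_pos"]+Rt@T[:3,3]
    return c,q2R(c["attitude"]),c["xyz"]
def K(c): return np.array([[c["fx"],0,c["cx"]],[0,c["fy"],c["cy"]],[0,0,1.]]),np.array([c["k1"],0,0,0,0])
def rays(C,px):
    k,d=K(C[0]);u=cv2.undistortPoints(np.array(px,float).reshape(-1,1,2),k,d).reshape(-1,2)
    r=np.c_[u,np.ones(len(u))]@C[1].T;return r/np.linalg.norm(r,axis=1)[:,None]
def onz(C,px,z):
    r=rays(C,px);return C[2]+r*((z-C[2][2])/r[:,2])[:,None]
def proj(C,P):
    k,d=K(C[0]);return cv2.projectPoints((np.atleast_2d(P)-C[2])@C[1],np.zeros(3),np.zeros(3),k,d)[0].reshape(-1,2)
def tri(Ca,a,Cb,b):
    ra,rb=rays(Ca,[a])[0],rays(Cb,[b])[0];t=np.linalg.lstsq(np.c_[ra,-rb],Cb[2]-Ca[2],rcond=None)[0]
    p,q=Ca[2]+t[0]*ra,Cb[2]+t[1]*rb;return (p+q)/2,np.linalg.norm(p-q)
E
python3 - <<'E'
from h import *
t=cv2.imread("pics/top0.png");s=cv2.imread("pics/side0.png")
T=cam("top");S=cam("side")
for nm,im,boxes in [("top",t,[(280,180,310,222),(163,198,197,225)]),("side",s,[(245,180,275,220),(238,275,270,320)])]:
    for x0,y0,x1,y1 in boxes:
        m=(im[y0:y1,x0:x1].max(2)<50).astype(np.uint8)
        n,l,st,ce=cv2.connectedComponentsWithStats(m)
        for i in range(1,n):
            if st[i,4]>20: print(nm,st[i]+[x0,y0,0,0,0],ce[i]+[x0,y0])
# tri knobs
print(tri(T,(295,197),S,(260,200)),tri(T,(176,212),S,(254,292)),tri(T,(383,190),S,(266,186)))
print("base",onz(T,[(295,204),(182,215)],5))
for nm,im,(x0,y0,x1,y1) in [("top",t,(360,170,406,215)),("side",s,(240,172,290,215))]:
    h=cv2.cvtColor(im[y0:y1,x0:x1],cv2.COLOR_BGR2HSV)
    print(nm,h[20,::4].tolist())
a=cv2.resize(t[160:250,270:410],None,fx=4,fy=4,interpolation=3);b=cv2.resize(s[170:260,235:305],None,fx=4,fy=4,interpolation=3)
o=np.hstack([a,b])[:, :840];o=cv2.resize(o,(800,343));c=cv2.resize(t[190:240,155:215],None,fx=4,fy=4,interpolation=3);p=np.zeros((200,800,3),np.uint8);p[:,:240]=c
cv2.imwrite("pics/crop1.png",np.vstack([o,p]))
E
```

```text
top [291 190  10  16 116] [295.47413793 198.03448276]
top [171 206  12  13 120] [176.025      212.94166667]
side [252 190  16  24 328] [259.68597561 201.17073171]
side [243 280  21  32 571] [253.13660245 294.7530648 ]
(array([527.38479487, -24.68174018, 111.94241169]), np.float64(2.512643731936363)) (array([496.14460395, 287.33357847,  70.71798983]), np.float64(3.161995547662933)) (array([ 548.34319987, -260.10216724,   58.93240051]), np.float64(10.2775040806068))
base [[524.98985981 -26.79023658   5.        ]
 [496.68969883 288.32482479   5.        ]]
top [[19, 102, 224], [20, 98, 231], [21, 46, 117], [23, 49, 93], [21, 52, 99], [20, 53, 120], [23, 49, 140], [22, 52, 123], [22, 53, 125], [22, 51, 129], [19, 71, 205], [18, 106, 202]]
side [[18, 109, 224], [17, 113, 222], [18, 110, 229], [120, 85, 15], [102, 75, 17], [0, 13, 19], [90, 20, 26], [21, 61, 96], [18, 61, 121], [18, 53, 120], [21, 58, 115], [17, 110, 224], [17, 126, 198]]
```

View pics/crop1.png

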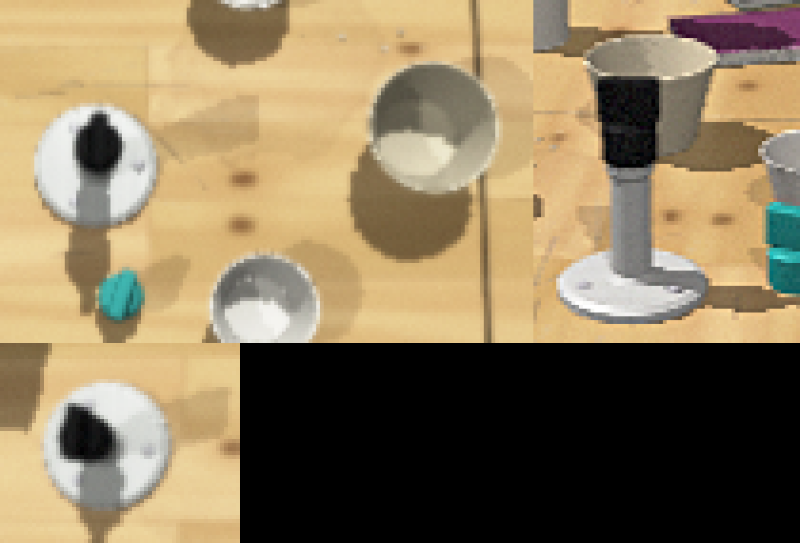

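The crop confirms it: the black knob on the long post is at top (295,198), with its wing roughly along world x. The large beige cup's rim centre is at top (384,193); the short stand's knob sits low on its post. Moving the arm above the tall stand for a wrist view.

Request:
carry_out --pt "-1 0 -33 -43 0 0 0" --pt "-1 0 -66 -86 0 0 0" --pt "-1 0 -99 -129 0 0 0" --pt "-1 0 -132 -172 0 0 0" --pt "-1 0 -165 -215 0 0 0"

```text
time_s: 0.78
eef_pos: [290.9, -301.2, 231.3]
ee_rot: [0.08, 0.703, 0.08, -0.703]
force: [0.9, -1.1, -0.0]
grip_width: 0.995
```

Request:
carry_out --pt "-1 0 -33 -44 0 0 0" --pt "-1 0 -66 -88 0 0 0" --pt "-1 0 -99 -132 0 0 0" --pt "-1 0 -132 -176 0 0 0" --pt "-1 0 -165 -220 0 0 0"

```text
time_s: 1.4
eef_pos: [468.5, -91.0, 231.3]
ee_rot: [0.08, 0.703, 0.08, -0.703]
force: [-0.2, -1.3, -0.6]
grip_width: 1.002
```

Request:
carry_out --pt "-1 0 -20 -30 5 0 0" --pt "-1 0 -40 -55 10 0 0" --pt "-1 0 -53 -72 13 0 0" --pt "-1 0 -53 -72 13 0 0" --pt "-1 0 -53 -72 13 0 0"

```text
time_s: 2.02
eef_pos: [525.5, -25.4, 231.1]
ee_rot: [0.0, -0.707, 0.0, 0.707]
force: [0.5, -0.2, -0.0]
grip_width: 1.0
```

```bash
python3 - <<'E'
from h import *
s=ctrl.sense();np.save("s1.npy",s,allow_pickle=True)
im=viewer.capture("wrist");cv2.imwrite("pics/w1.png",im[:,:,::-1])
print(s["time_s"],s["eef_pos"],q2R(s["ee_rot"]).round(3),s["joints"],s["force"])
E
```

```text
2.025 [525.47865246 -25.37679122 231.13765317] [[-0.001 -0.    -1.   ]
 [-0.    -1.     0.   ]
 [-1.     0.     0.001]] [-2.71042256e-01  3.15736840e-01  1.49425724e+00 -2.45517002e-04
  1.33214486e+00  1.30021479e+00] [ 0.45745614 -0.24592582 -0.00661045]
```

View pics/w1.png

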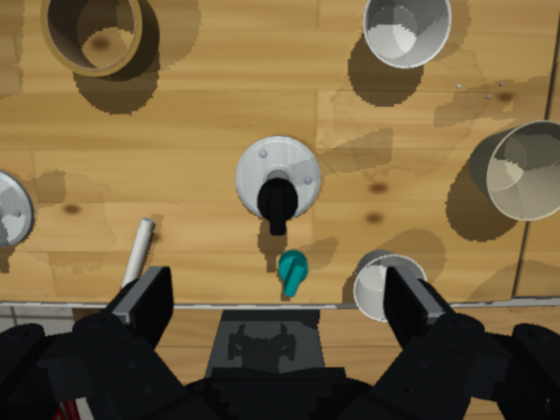

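Wrist view: tall knob collar at about (277,200), wing top pointing down the image to (278,233), base disc at (278,178). The beige cup's rim is partly visible at (527,170), turquoise knob (292,270). Measuring axis and wing direction.

```bash
python3 - <<'E'
from h import *
s=np.load("s1.npy",allow_pickle=True).item();W=cam("wrist",s);T=cam("top")
im=cv2.imread("pics/w1.png");x0,y0,x1,y1=250,165,305,245
g=im[y0:y1,x0:x1].max(2);m=(g<45).astype(np.uint8)
for r in range(8,75,3):
    c=np.where(m[r])[0]
    if len(c): print(r+y0,c.min()+x0,c.max()+x0+1, end=" | ")
print()
hs=cv2.cvtColor(im,cv2.COLOR_BGR2HSV)
d=((hs[:,:,1]<40)&(hs[:,:,2]>130)).astype(np.uint8);d[:, :225]=0;d[:,330:]=0;d[:125]=0;d[235:]=0
c=max(cv2.findContours(d,0,1)[0],key=cv2.contourArea);e=cv2.minEnclosingCircle(c);print(e,onz(W,[e[0]],6),onz(W,[(e[0][0]-e[1],e[0][1]),(e[0][0]+e[1],e[0][1])],6))
# predicted pixels for candidate
for P in ([525,-27,135],[507,-27,135],[543,-27,135],[507,-33,135],[507,-21,135],[525,-27,109],[525,-27,6]): print(P,proj(W,P).round(1))
# cup rim in top
t=cv2.imread("pics/top0.png");h=cv2.cvtColor(t,cv2.COLOR_BGR2HSV)
d=((h[:,:,1]<85)).astype(np.uint8);d[:,:360]=0;d[:,407:]=0;d[:170]=0;d[218:]=0
c=max(cv2.findContours(d,0,1)[0],key=cv2.contourArea);e=cv2.minEnclosingCircle(c);print("cup",e,cv2.fitEllipse(c),onz(T,[e[0],(e[0][0]-e[1],e[0][1]),(e[0][0]+e[1],e[0][1])],64))
cv2.imwrite("pics/w1c.png",cv2.resize(cv2.convertScaleAbs(im[160:250,240:320],alpha=2.5,beta=0),None,fx=6,fy=6,interpolation=3))
E
```

```text
179 270 285 | 182 266 290 | 185 263 293 | 188 261 294 | 191 260 296 | 194 259 297 | 197 258 297 | 200 258 297 | 203 258 297 | 206 258 297 | 209 259 296 | 212 261 295 | 215 262 293 | 218 266 290 | 221 269 285 | 224 270 285 | 227 270 286 | 230 270 286 | 233 271 285 | 
((277.4505615234375, 177.48089599609375), 42.34366989135742) [[528.09003857 -24.67981303   6.        ]] [[528.10413324  19.64189403   6.        ]
 [528.13173413 -68.98593916   6.        ]]
[525, -27, 135] [[280.3 214. ]]
[507, -27, 135] [[280.2 238.3]]
[543, -27, 135] [[280.3 188.7]]
[507, -33, 135] [[288.7 238.3]]
[507, -21, 135] [[271.8 238.3]]
[525, -27, 109] [[280.1 204.7]]
[525, -27, 6] [[279.7 180.4]]
cup ((383.0801086425781, 193.18508911132812), 18.197505950927734) ((383.45465087890625, 192.86404418945312), (34.0241584777832, 35.27389144897461), 126.19952392578125) [[ 544.17421226 -258.55175544   64.        ]
 [ 544.52409383 -210.2562854    64.        ]
 [ 543.83600354 -307.04646155   64.        ]]
```

View pics/w1c.png

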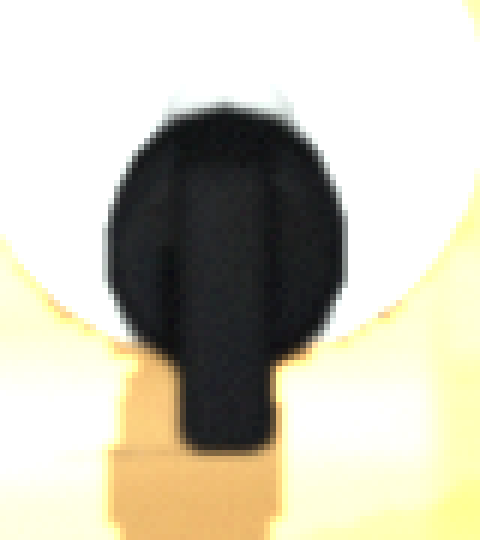

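Knob axis: wing ends give (527.4,-25.4), the disc gives (528.1,-24.7), so I take (527.5,-25). The wing lies along tool z within about 2°. The disc measures 89 mm against 90, and the cup rim centre is (544,-258) with 97 mm against 93; both are consistent. Lowering over the wing.

Request:
carry_out --pt "-1 25 0 -2 0 0 0" --pt "-1 55 0 -2 0 0 0" --pt "-1 85 0 -2 0 0 0" --pt "-1 105 0 -2 0 0 0" --pt "-1 118 0 -2 0 0 0" --newtons 80

```text
time_s: 2.7
eef_pos: [527.4, -25.5, 112.6]
ee_rot: [0.001, -0.707, 0.001, 0.707]
force: [-0.3, 1.0, -0.2]
grip_width: 1.0
```

Request:
carry_out --pt "-1 0 0 0 0 0 0" --pt "1 0 0 0 0 0 0" --pt "1 0 0 0 0 0 0" --pt "1 0 0 0 0 0 0" --pt "1 0 0 0 0 0 0"

```text
time_s: 3.32
eef_pos: [528.0, -24.9, 113.5]
ee_rot: [-0.0, 0.707, -0.0, -0.707]
force: [0.6, -0.4, -1.0]
grip_width: 0.145
```

Request:
carry_out --pt "1 0 0 0 0 0 0" --pt "1 0 0 0 0 0 0" --pt "1 0 0 0 0 0 0" --pt "1 0 0 0 0 0 0" --pt "1 0 0 0 0 0 0"

```text
time_s: 3.95
eef_pos: [528.0, -24.8, 113.7]
ee_rot: [-0.0, 0.707, -0.0, -0.707]
force: [-1.9, 1.5, 5.7]
grip_width: 0.119
```

```bash
python3 - <<'E'
from h import *
s=ctrl.sense();print(s)
a=viewer.capture("wrist")[:,:,::-1];b=viewer.capture("side")[:,:,::-1]
cv2.imwrite("pics/g1.png",np.hstack([cv2.resize(a[150:,:],(480,231)),cv2.resize(b[150:265,200:330],(260,231))]))
E
```

```text
{'time_s': 3.95, 'joints': array([-2.68858778e-01,  4.43060853e-01,  1.63994532e+00,  1.29075576e-04,
        1.05812449e+00,  1.30283892e+00]), 'dq': array([-0.00078504, -0.00100837, -0.00114585,  0.00010132,  0.00088755,
       -0.00128739]), 'tau': array([ -0.5220522 , -41.10851169, -21.68940246,  -0.07653157,
        -0.49894597,   0.059448  ]), 'eef_pos': array([528.02522037, -24.82313429, 113.7099728 ]), 'ee_rot': array([-3.36090337e-04,  7.07274717e-01, -3.46025752e-04, -7.06938641e-01]), 'force': array([-1.87105402,  1.49390316,  5.74660339]), 'wrist_torque': array([0.20586871, 0.3183816 , 0.10296091]), 'grip_width': 0.11850997195362661}
```

View pics/g1.png

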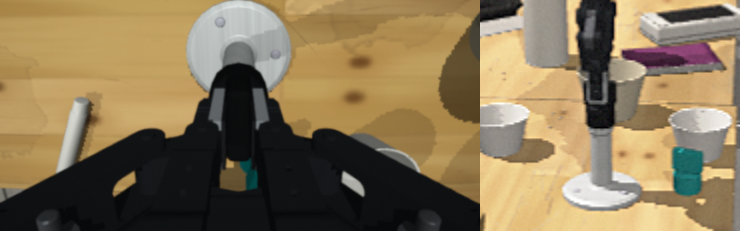

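The pads hold the wing (opening about 10 mm against its 12 mm thickness), and the knob is still seated. Twisting 30° anticlockwise (negative about tool x), then clockwise.

Request:
carry_out --pt "1 0 0 0 -8 0 0" --pt "1 0 0 0 -16 0 0" --pt "1 0 0 0 -24 0 0" --pt "1 0 0 0 -30 0 0" --pt "1 0 0 0 -30 0 0"

```text
time_s: 4.68
eef_pos: [527.8, -24.1, 113.7]
ee_rot: [0.183, 0.683, 0.183, -0.683]
force: [-2.7, 4.8, 6.9]
grip_width: 0.119
```

```bash
python3 - <<'E'
from h import *
s=ctrl.sense();print(s["eef_pos"],s["force"],s["wrist_torque"],s["grip_width"],s["time_s"]); print(q2R(s["ee_rot"]).round(3))
a=viewer.capture("wrist")[:,:,::-1];b=viewer.capture("side")[:,:,::-1]
cv2.imwrite("pics/g2.png",np.hstack([cv2.resize(a[150:,:],(480,231)),cv2.resize(b[150:265,200:330],(260,231))]))
E
```

```text
[527.83798955 -24.13601513 113.69873407] [-2.71902211  4.77178266  6.89796349] [0.8776275  0.40117731 0.02177136] 0.1189085460753855 4.675
[[-0.     0.5   -0.866]
 [ 0.001 -0.866 -0.5  ]
 [-1.    -0.001 -0.001]]
```

View pics/g2.png

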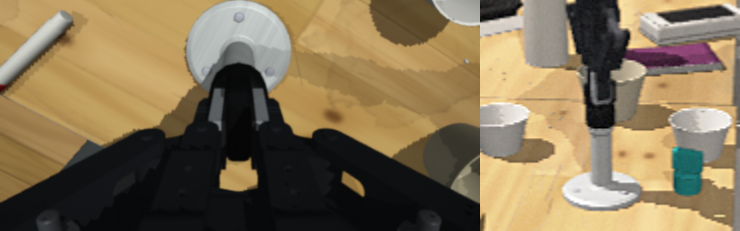

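The tool turned 30° anticlockwise (y axis now (0.5,-0.866)) and the wing stayed square between the pads, still seated. Now 60° clockwise.

Request:
carry_out --pt "1 0 0 0 8 0 0" --pt "1 0 0 0 17 0 0" --pt "1 0 0 0 26 0 0" --pt "1 0 0 0 35 0 0" --pt "1 0 0 0 44 0 0"

```text
time_s: 5.4
eef_pos: [528.0, -25.2, 113.7]
ee_rot: [-0.088, 0.702, -0.089, -0.701]
force: [-1.1, -1.9, 3.7]
grip_width: 0.12
```

Request:
carry_out --pt "1 0 0 0 8 0 0" --pt "1 0 0 0 16 0 0" --pt "1 0 0 0 16 0 0" --pt "1 0 0 0 16 0 0" --pt "1 0 0 0 16 0 0"

```text
time_s: 6.02
eef_pos: [527.8, -25.6, 113.7]
ee_rot: [-0.183, 0.683, -0.184, -0.683]
force: [-3.3, -3.2, 6.9]
grip_width: 0.122
```

```bash
python3 - <<'E'
from h import *
s=ctrl.sense();print(s["eef_pos"],s["force"],s["wrist_torque"],s["grip_width"],s["time_s"],s["joints"]); print(q2R(s["ee_rot"]).round(3))
E
```

```text
[527.84335285 -25.58145053 113.68904574] [-3.25979085 -3.18456069  6.87653015] [-0.48167749  0.59496363  0.04040703] 0.12159667887063168 6.025 [-2.69662411e-01  4.43072540e-01  1.63999145e+00 -1.51142088e-03
  1.05829564e+00  1.82656329e+00]
[[-0.    -0.501 -0.865]
 [-0.001 -0.865  0.501]
 [-1.     0.001 -0.001]]
```

Now 30° clockwise past the start, with the grip steady. Next: lift while twisting to and fro.

Request:
carry_out --pt "1 0 0 0 -9 0 0" --pt "1 -2 0 0 -18 0 0" --pt "1 -4 0 0 -27 0 0" --pt "1 -6 0 0 -36 0 0" --pt "1 -8 0 0 -45 0 0"

```text
time_s: 6.65
eef_pos: [527.7, -24.5, 120.3]
ee_rot: [-0.093, -0.701, -0.094, 0.701]
force: [2.6, 1.7, -6.0]
grip_width: 0.121
```

Request:
carry_out --pt "1 0 0 0 9 0 0" --pt "1 -3 0 0 18 0 0" --pt "1 -6 0 0 27 0 0" --pt "1 -9 0 0 36 0 0" --pt "1 -12 0 0 45 0 0"

```text
time_s: 7.28
eef_pos: [527.8, -24.9, 133.1]
ee_rot: [0.185, -0.682, 0.185, 0.683]
force: [0.9, -0.3, -0.5]
grip_width: 0.121
```

Request:
carry_out --pt "1 -2 0 0 -9 0 0" --pt "1 -6 0 0 -18 0 0" --pt "1 -10 0 0 -27 0 0" --pt "1 -14 0 0 -30 0 0" --pt "1 -18 0 0 -30 0 0"

```text
time_s: 7.9
eef_pos: [527.9, -24.9, 151.2]
ee_rot: [0.001, -0.707, 0.001, 0.707]
force: [-0.2, 0.2, -0.5]
grip_width: 0.124
```

```bash
python3 - <<'E'
from h import *
s=ctrl.sense();print(s["eef_pos"],s["force"],s["wrist_torque"],s["grip_width"],s["time_s"]); print(q2R(s["ee_rot"]).round(3))
a=viewer.capture("wrist")[:,:,::-1];b=viewer.capture("side")[:,:,::-1]
cv2.imwrite("pics/g3.png",np.hstack([cv2.resize(a[150:,:],(480,231)),cv2.resize(b[150:265,200:330],(260,231))]))
E
```

```text
[527.85246839 -24.92023211 151.23332445] [-0.17091463  0.22545265 -0.47731425] [0.00184464 0.03302052 0.00208801] 0.12351059991921205 7.9
[[-0.    -0.002 -1.   ]
 [ 0.    -1.     0.002]
 [-1.    -0.     0.   ]]
```

View pics/g3.png

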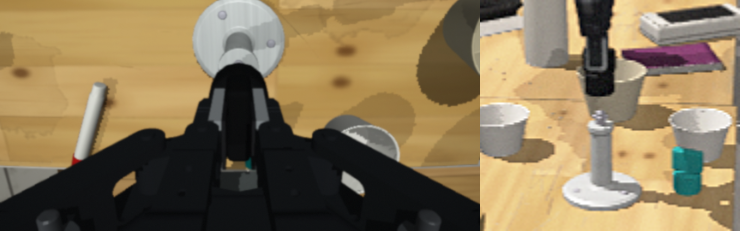

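The knob is off: bare neck in the side view (about (600,118) in that picture), knob in the pads. Carrying it over the cup.

Request:
carry_out --pt "1 -20 15 0 0 0 0" --pt "1 -25 65 -4 0 0 0" --pt "1 -25 115 -8 0 0 0" --pt "1 -25 165 -12 0 0 0" --pt "1 -25 205 -15 0 0 0"

```text
time_s: 8.62
eef_pos: [542.5, -231.8, 176.0]
ee_rot: [0.001, -0.707, 0.001, 0.707]
force: [0.5, 1.0, -0.5]
grip_width: 0.116
```

Request:
carry_out --pt "1 0 20 -1 0 0 0" --pt "1 0 29 -1 0 0 0" --pt "1 0 29 -1 0 0 0" --pt "1 0 29 -1 0 0 0" --pt "1 0 29 -1 0 0 0"

```text
time_s: 9.25
eef_pos: [543.8, -258.1, 176.5]
ee_rot: [-0.0, 0.707, -0.0, -0.707]
force: [-0.5, 0.3, 0.1]
grip_width: 0.12
```

```bash
python3 - <<'E'
from h import *
s=ctrl.sense();W=cam("wrist",s);S=cam("side")
a=viewer.capture("wrist")[:,:,::-1].copy();b=viewer.capture("side")[:,:,::-1].copy()
print(s["eef_pos"],s["grip_width"],s["time_s"],s["force"])
th=np.linspace(0,2*np.pi,40)[:,None]
c=np.array([544,-258.5,64]);ring=c+46.5*np.c_[np.cos(th),np.sin(th),0*th]
for im,C in ((a,W),(b,S)):
    for p in proj(C,ring): cv2.circle(im,tuple(int(v) for v in p.round()),1,(0,0,255),-1)
cv2.imwrite("pics/c1.png",np.hstack([a[:,60:500],cv2.resize(b[120:240,210:310],(350,420))]))
E
```

```text
[ 543.81549007 -258.06478312  176.4593535 ] 0.12033830500125436 9.25 [-0.54681848  0.32174291  0.09038634]
```

View pics/c1.png

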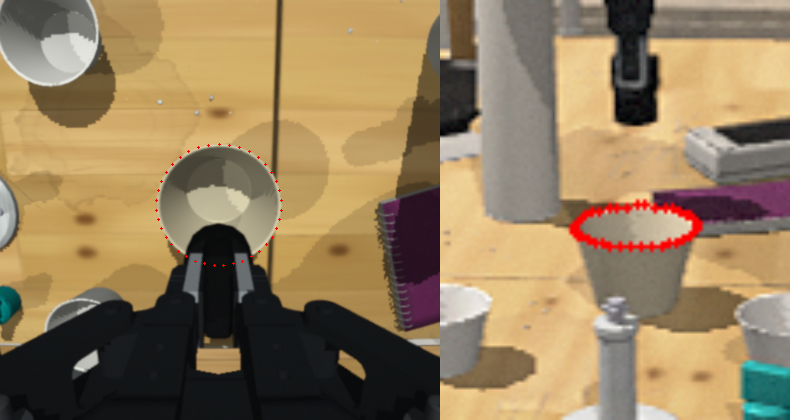

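The projected rim ring at (544,-258.5) matches the cup in both views within about 2 mm, and the knob is held above it. Lowering so that its underside is about 15 mm above the table, then opening only partly.

Request:
carry_out --pt "1 25 0 0 0 0 0" --pt "1 55 0 0 0 0 0" --pt "1 85 0 0 0 0 0" --pt "1 110 0 0 0 0 0" --pt "1 130 0 0 0 0 0"

```text
time_s: 9.98
eef_pos: [543.5, -258.6, 45.3]
ee_rot: [0.0, -0.707, 0.0, 0.707]
force: [0.9, -0.5, -0.4]
grip_width: 0.12
```

Request:
carry_out --pt "1 2 0 0 0 0 0" --pt "1 2 0 0 0 0 0" --pt "0.5 2 0 0 0 0 0" --pt "0.5 2 0 0 0 0 0" --pt "0.5 2 0 0 0 0 0"

```text
time_s: 10.6
eef_pos: [543.8, -259.0, 44.6]
ee_rot: [-0.0, 0.707, -0.001, -0.707]
force: [-0.5, 0.7, -0.7]
grip_width: 0.253
```

```bash
python3 - <<'E'
from h import *
s=ctrl.sense();print(s["eef_pos"],s["grip_width"],s["time_s"],s["force"])
a=viewer.capture("wrist")[:,:,::-1];b=viewer.capture("side")[:,:,::-1]
cv2.imwrite("pics/c2.png",np.hstack([a[:,60:500],cv2.resize(b[120:240,210:310],(350,420))]))
E
```

```text
[ 543.765765   -258.99117662   44.62311231] 0.253494443726015 10.6 [-0.52619754  0.71059008 -0.73657144]
```

View pics/c2.png

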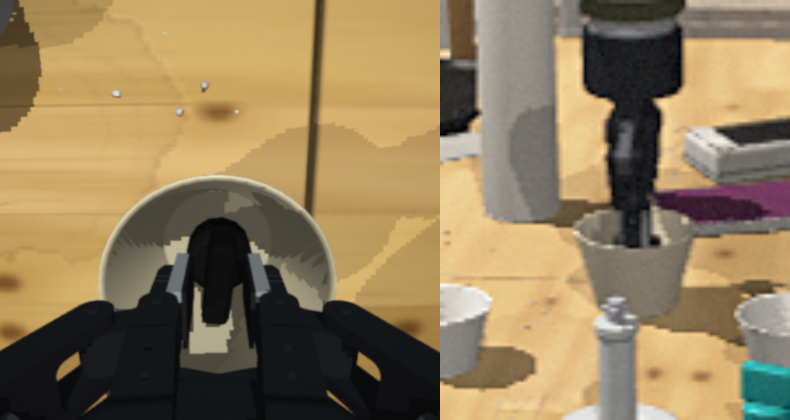

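The pads have let go on both sides of the knob, which stands upright near the centre of the undisturbed cup. Withdrawing straight up.

Request:
carry_out --pt "0.5 -10 0 0 0 0 0" --pt "0.5 -30 0 0 0 0 0" --pt "0.5 -60 0 0 0 0 0" --pt "0.5 -95 0 0 0 0 0" --pt "0.5 -130 0 0 0 0 0"

```text
time_s: 11.32
eef_pos: [543.6, -258.9, 176.2]
ee_rot: [-0.0, 0.707, -0.001, -0.707]
force: [-0.6, -0.1, 1.1]
grip_width: 0.25
```

Request:
carry_out --pt "0.5 0 0 0 0 0 0" --pt "0.5 0 0 0 0 0 0" --pt "0.5 0 0 0 0 0 0" --pt "0.5 0 0 0 0 0 0" --pt "0.5 0 0 0 0 0 0"

```text
time_s: 11.95
eef_pos: [543.6, -258.9, 173.9]
ee_rot: [0.001, -0.707, 0.0, 0.707]
force: [1.0, -0.4, 0.0]
grip_width: 0.248
```

```bash
python3 - <<'E'
from h import *
s=ctrl.sense();W=cam("wrist",s);S=cam("side");print(s["eef_pos"],s["grip_width"],s["time_s"],s["force"])
a=viewer.capture("wrist")[:,:,::-1].copy();b=viewer.capture("side")[:,:,::-1].copy()
th=np.linspace(0,2*np.pi,40)[:,None];ring=np.array([544,-258.5,64])+46.5*np.c_[np.cos(th),np.sin(th),0*th]
for p in proj(W,ring): cv2.circle(a,tuple(int(v) for v in p.round()),1,(0,0,255),-1)
cv2.imwrite("pics/c3.png",np.hstack([a[:,60:500],cv2.resize(b[150:340,190:348],(350,420))]))
E
```

```text
[ 543.56770364 -258.87961781  173.94040128] 0.2480421951273587 11.95 [ 0.99190784 -0.38994087  0.0364212 ]
```

View pics/c3.png

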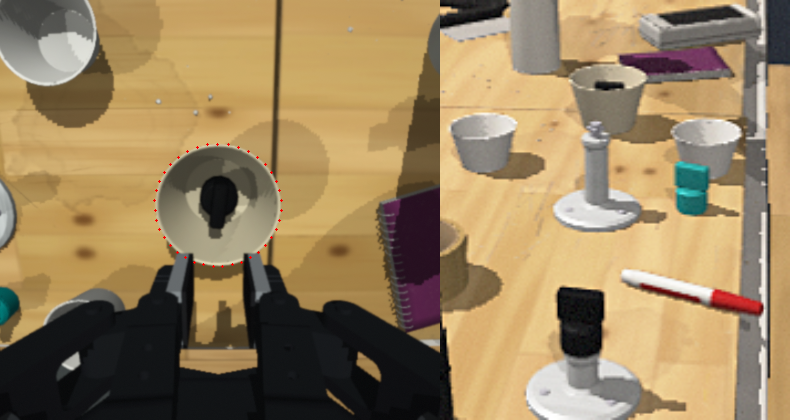

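The knob stands in the beige cup, which has not moved. The short stand's knob is still on, and the gripper is clear of everything.

```bash
python3 -c "
from rig import order
print(order.finish_job())"
```

```text
the job is handed in; nothing more can be done
None
```

The jammed knob is off the taller stand and standing in the beige cup. I handed the job in at about 12 s of the 48 s allowed; `finish_job` gives no verdict.

- **Twist and pull:** I gripped the wing and turned it about 30° anticlockwise, then about 30° clockwise past the start while it was still on the post. I then kept twisting to and fro while lifting until the post was bare, and let go inside the cup with the fingers only partly open.
- **Last checks:** The final pictures show the knob upright near the cup's centre and the cup upright, its rim within about 2 mm of where I first measured it. The shorter stand's knob is still on and the gripper is about 110 mm above the rim, touching nothing.
- **Disagreements:** The cup rim measured 97 mm against the 93 mm given. My first rough two-view fix on the cup was off by several mm, and I did not use it. No check failed.

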